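# Spring clamp held open over the edge of a bonded LED lamp board

### The arm

A 7-joint arm with a two-finger parallel gripper is mounted at the origin on a cart in front of the work surface, level with it; the furniture and walls round the work are solid. World frame = base frame: x ahead of the robot, y to its left, z up, the work surface at z = 0. Lengths are in m, angles in rad, forces in N, time in s.
With the tool pointing down it reaches from about 0.4 to 0.875 m from the base axis. Payload 4.4 kg.
Tool frame: the origin (TCP) lies midway between the tips of the shut fingers; the grasp point (between the pads) lies 19 mm behind it; z points along the fingers, y is the direction in which the jaws open and shut (so a half turn about z gives the same grasp; the last joint's range is limited). The gripper opens to 85 mm and grips with 20 to 120 N. Pads are 22 mm wide; open, the fingers measure 114 mm over their backs; the gripper's body (76 mm by 85 mm) begins 54 mm behind the grasp point. The pads swing forward as they close: fully open they stand 13 mm farther back than shut.
Start: joints at [1.086, 0.628, 0.038, 1.517, -0.027, 0.996, -0.02], TCP at [0.264, -0.594, 0.231] pointing down, gripper open.
Joint ranges: [-3.06, 3.06], [-0.37, 2.12], [-1.25, 1.32], [0.18, 2.47], [-1.1, 4.24], [0.23, 1.98], [-2.94, 2.94]. Speed limits (rad/s): [2.57, 2.57, 3.14, 3.14, 3.14, 3.14, 3.14].

### API

Orientations are given as [roll, pitch, yaw] about the fixed x, y, z axes, in that order (R = Rz(yaw) Ry(pitch) Rx(roll)).
In Python, from plant import ctrl gives the robot as it stands.
- The arm moves only by the shell command python3 -m inch 'ROWS' [OPENING] [FORCE]. ROWS is JSON, a list of rows, each a list of 2 entries, a list of its own where there are three numbers: the shift along the tool's x, y, z as a fraction of full scale, then the turn about the tool's z as a fraction of full scale. A call has 1 to 5 rows; each row shifts and turns the pose as measured when the row begins, along the tool's axes as they then stand; what a row does not reach is not made up. Full scale, the value 1, is 5 cm for a shift and 0.08 rad for a turn. A row lasts 1/12 s, in which the tool goes at most 41.7 mm and 7.16 degrees, less where a joint would pass 70% of its speed; a pose out of reach is approached as far as the arm can. A call with a number of a shift or a turn outside -1 to 1 is refused whole. A call with a gripper value outside its range is refused whole. OPENING is the opening, from 0 (shut) to 1 (fully open), set as the call begins (- or left out, the last holds). The fingers move at their own pace and stop on an object; FORCE is the grip in N (left out, the last holds). Time passes only in rows, so rows that do not move let the fingers close. It gives the time, the measured TCP pose, the force and the opening at its end, in the units of the state.
- ctrl.sense(): the state, without advancing time (a new reading comes with each control period).
- ctrl.camera(name): name is "scene" or "top" or "wrist"; returns a dict with "image" (384x512x3 uint8, blue, green, red), "fx", "fy", "cx", "cy" (pixels), "k1" (the pictures are not rectified: a ray, as slopes to the right and down, at radius r is drawn at 1 + k1 r^2 times it, then the intrinsics apply), "rvec" (rotation vector, rad) and "tvec" (3), from world to camera coordinates, as OpenCV has them. Camera axes: x right, y down, z forward; pixel columns grow to the right and rows downward; lengths in m; the calibration is good to about 2 mm. A picture is of the moment at which its call begins. There is no depth.
- ctrl.hand_in(): hands the job in, once; it reports no verdict.
Trained networks look in the newest picture that a camera, given by its name, has taken for a name from the list of things; names that differ only in an ending like _2 or _b are one class to them, and where a whole thing is asked for, a point or a joint stands for the part that bears it (a point fixed in the world has none). Each returns a list of dicts, best first, with "p" (0 to 1); they miss things now and then, are a little off and sometimes report something else, mostly with a low value. They report only what shows in the picture. A call takes as long as a camera call. They do not tell look-alikes from the thing itself.
- ctrl.boxes_of(camera, target): "location" ([column, row] in pixels, amid what is visible of it).
- ctrl.trace(camera, target): "region" (384x512 bool, what is visible of it) and "location" ([column, row] in pixels, amid what is visible of it).
- ctrl.place_of(camera, target): "location" ([column, row] in pixels: a listed point, or the origin of a listed thing).
The state is a dict: "t": time; "joints": joint angles; "joint_vel": joint speeds; "tau": joint torques, N m; "ee_pos": TCP position; "tcp_rot": TCP orientation; "wrist_force": force on the tool from outside, world axes, zero at the start; "wrist_torque": the same for the moment, N m; "grip_width": finger opening in m.
Only numpy, scipy, OpenCV 4.12 (cv2) and the standard library are available. Lean on these libraries where they do the work, as an engineer would, in place of code of your own. Each camera call takes 0.05 s, during which the arm holds its last target. There are 200 camera calls.

### The job

I have just glued this LED lamp board to its metal plate and still want to nudge the two flush before anything squeezes them. Turn the board holder by its crank until the board stands upright and clicks into its detent with the LEDs facing you, then take the larger spring clamp off the rack by squeezing its handles and bring it down, squeezed open, over the middle of the board's top edge, one jaw on each side, well over the edge, neither touching the board. Finish while holding it there with the jaws gaping: do not let the clamp bite the board and do not let go; leave the loose things on the bench where they are.

Things in the scene. Friction and masses are not known exactly. Their poses are not given: they have to be found in the camera images.
- holder: Grey board holder fixed to the bench, turned up to 0.25 rad: base 120 x 215 x 10 mm, two posts 86 mm high, turning axis level, 65 mm above the bench. In its swinging frame sits the lamp board: white with LEDs, glued on an aluminium plate, 90 x 116 mm, together 7 mm thick. Origin under the base's middle; x level away from the robot, y along the axis away from the crank side, z up.
- holder_axis (a point): Point on the turning axis, at the middle of the board's length, 65 mm above the bench. Its axes turn with the frame: y along the turning axis, away from the crank side. Board flat: x level away from the robot, to the board's free long edge, z up out of the LEDs. Board upright: x straight up, z level towards the robot.
- board_frame (a joint): Frame angle, rad: 0 board flat, LEDs up, crank up; pi/2 board upright, free edge on top, LEDs and crank towards the robot. Range -0.5 to 2.2, starts within 0.35 of 0; friction (0.06 N m) keeps it where left. At pi/2 a spring plunger sits between two lugs of the index disc: the first is met 0.45 rad before, takes about 0.3 N m to pass, then from 0.15 rad off it draws the frame in.
- crank_grip (a point): Middle of the crank's black handle: a freely spinning sleeve 14 mm thick, 42 mm long, parallel to the turning axis, 55 mm from it and 130 mm to the -y side of holder_axis (straight above the axis at joint 0, level towards the robot at pi/2). The crank arm is at its inner end, 23 mm from this point; its outer end, 19 mm away, is free. Its orientation spins: use its position only.
- board_edge (a point): Middle of the board's free long edge and of its 7 mm thickness, 55 mm from the turning axis: 120 mm above the bench when upright. Axes as holder_axis: x out of the edge (up when upright), y along the edge, z out of the LED face. The edge is 116 mm long; the LEDs begin 40 mm below it, the end grips hold only the board's ends, 30 mm and more below it.
- clamp: The larger spring clamp on the rack: dark steel, black grips and jaw pads, 93 mm tall, 22 mm wide, about 80 g. Origin on the pivot pin; z up between the handles, y along the pin, x across the handles, from jaw b to jaw a. Handles end 45 mm above the pivot, splayed 50 mm over their tops when parked; upright, parallel, 28 mm over the grips when squeezed to the stop. Jaws end 47 mm below the pivot.
- clamp_grip (a point): Point midway between the clamp's handles, 30 mm above the pivot: where to squeeze, along x. Axes as clamp.
- clamp_jaw_a (a joint): Opening of jaw a (clamp's +x side), rad: 0 as parked on the 6 mm strip, -0.06 shut, 0.26 fully open at its stop. Both jaws always move alike; a spring closes them, squeezing the handles opens them: 6 N starts it, 10 to 14 N holds it fully open, then the jaw tips stand 30 mm apart, 46 mm below the pivot. Pads are 14 mm tall, 18 mm wide.
- tip_a (a point): Lower inner corner of jaw a's pad, middle of its width (the tip of that jaw).
- tip_b (a point): The same on jaw b.
- clamp_rack: Fixed rack: wooden board 80 x 200 x 18 mm with an upright aluminium strip 6 mm thick (x), 180 mm long (y), top edge 78 mm above the bench. Origin under the board's middle. A smaller clamp (63 mm tall, not to be used) is fixed on the strip at y = -72 mm; the larger one is parked at y = -5 to +65 mm, pivot 30 mm above the strip's top edge, jaw tips 17 mm below it.
- tape_measure: Bystander: yellow tape measure 32 x 74 x 58 mm; origin under its middle.
- relay_1: Bystander: black plug-in relay 30 x 30 x 39 mm; origin under its middle.
- tape_mask: Bystander: roll of masking tape, 96 mm across, 25 mm high, lying flat; origin under its middle.
Mind the look-alikes: they are no part of the job. What is shaped like the clamp but green or turquoise is not meant.

How it is judged:
By the outcome, as a careful person would: the job done as asked, in the order asked, and still so for the second after the job is handed in, while the arm keeps its last pose, push and grip.
It also fails if it takes over 54 s, if anything falls off the work surface, if the arm or the gripper's body presses on something with over 40 N, if the wrist force passes 120 N, or if a joint passes its speed limit or range.

## Working session

There is one attempt and no reset: what is moved stays moved. The work goes in short steps, Python scripts to look and compute and a shell command to move; the robot and the scene stay as the last step left them, time stands still between calls to the robot, and variables do not carry over. Pictures are saved under pics/ and viewed, about 8 in all and at most 12, crops included, and the job is handed in when it is done.

```bash
ls; mkdir -p pics
cat > h.py <<'E'
import numpy as np, cv2
from scipy.spatial.transform import Rotation as R
from plant import ctrl
def cam(n):
    c=ctrl.camera(n); c['M']=cv2.Rodrigues(np.array(c['rvec'],float))[0]; c['t']=np.array(c['tvec'],float).ravel(); return c
def proj(c,P):
    q=c['M']@np.asarray(P,float)+c['t']; x,y=q[:2]/q[2]; s=1+c['k1']*(x*x+y*y)
    return np.array([c['fx']*x*s+c['cx'],c['fy']*y*s+c['cy']])
def ray(c,uv):
    d=np.array([(uv[0]-c['cx'])/c['fx'],(uv[1]-c['cy'])/c['fy']]); s=d.copy()
    for _ in range(20): s=d/(1+c['k1']*(s@s))
    v=c['M'].T@np.array([s[0],s[1],1.]); return -c['M'].T@c['t'], v/np.linalg.norm(v)
def atz(c,uv,z):
    o,v=ray(c,uv); return o+v*(z-o[2])/v[2]
def tri(obs):
    A=np.zeros((3,3));b=np.zeros(3)
    for c,uv in obs:
        o,v=ray(c,uv); P=np.eye(3)-np.outer(v,v); A+=P;b+=P@o
    return np.linalg.solve(A,b)
E
python3 - <<'E'
from h import *
s=ctrl.sense(); print({k:np.round(v,3).tolist() for k,v in s.items()})
C={}
for n in ("scene","top"):
    c=C[n]=cam(n); cv2.imwrite(f"pics/{n}0.png",c['image'])
    print(n,np.round(-c['M'].T@c['t'],3),c['fx'],c['k1'])
names="holder holder_axis crank_grip board_edge clamp clamp_grip tip_a tip_b clamp_rack tape_measure relay_1 tape_mask".split()
for t in names:
    for n in C:
        print(t,n,[(np.round(d['location']).astype(int).tolist(),round(d['p'],2)) for d in ctrl.place_of(n,t)][:4])
print(ctrl.sense()['t'])
cv2.imwrite("pics/both0.png",np.vstack([C[n]['image'] for n in C])[:, :])
E
```

```text
pics
{'t': 0.0, 'joints': [1.086, 0.629, 0.038, 1.518, -0.027, 0.996, -0.02], 'joint_vel': [-0.001, -0.0, -0.0, 0.001, 0.001, -0.002, 0.002], 'tau': [0.0, -56.34, 1.226, -19.344, 0.011, 0.01, -0.0], 'ee_pos': [0.264, -0.593, 0.23], 'tcp_rot': [-3.14, 0.0, 0.419], 'wrist_force': [0.617, -0.668, 0.387], 'wrist_torque': [-0.011, 0.01, -0.018], 'grip_width': 0.086}
scene [-0.513  0.514  0.612] 474.2829154899191 -0.16037938501599636
top [0.282 0.012 1.509] 459.624257480303 -0.0056807636294882325
holder scene [([186, 237], 0.93), ([303, 179], 0.51)]
holder top [([197, 177], 0.83), ([180, 236], 0.52)]
holder_axis scene [([186, 220], 0.73)]
holder_axis top [([198, 175], 0.89)]
crank_grip scene [([225, 184], 0.51)]
crank_grip top [([235, 163], 0.37), ([256, 173], 0.25)]
board_edge scene [([173, 212], 0.71), ([303, 176], 0.28)]
board_edge top [([194, 156], 0.7)]
clamp scene [([341, 211], 0.89), ([304, 181], 0.6), ([288, 216], 0.56)]
clamp top [([273, 216], 0.51), ([302, 189], 0.48), ([319, 224], 0.48)]
clamp_grip scene [([304, 167], 0.79), ([338, 205], 0.73), ([285, 208], 0.52)]
clamp_grip top [([309, 183], 0.7), ([269, 214], 0.69), ([315, 223], 0.54), ([301, 187], 0.26)]
tip_a scene [([305, 193], 0.72), ([338, 224], 0.62), ([304, 196], 0.56), ([291, 238], 0.47)]
tip_a top [([274, 218], 0.61), ([314, 227], 0.6), ([270, 218], 0.51), ([312, 227], 0.47)]
tip_b scene [([305, 193], 0.72), ([338, 224], 0.62), ([304, 196], 0.56), ([291, 238], 0.47)]
tip_b top [([274, 218], 0.61), ([314, 227], 0.6), ([270, 218], 0.51), ([312, 227], 0.47)]
clamp_rack scene []
clamp_rack top [([314, 191], 0.56)]
tape_measure scene [([190, 275], 0.7)]
tape_measure top [([182, 236], 0.53)]
relay_1 scene [([246, 216], 0.5)]
relay_1 top [([255, 171], 0.56)]
tape_mask scene [([332, 193], 0.7)]
tape_mask top [([348, 161], 0.79)]
1.3
```

View pics/scene0.png

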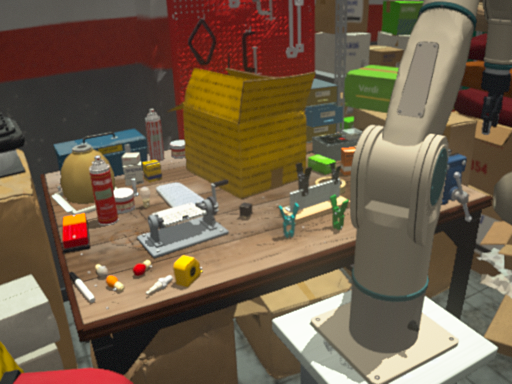

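```bash
python3 -c "
import cv2
a=cv2.imread('pics/top0.png')[110:290,130:400]
cv2.imwrite('pics/top0c.png',cv2.resize(a,None,fx=2.9,fy=2.9,interpolation=cv2.INTER_CUBIC))"
```

```text
(no output)
```

View pics/top0c.png

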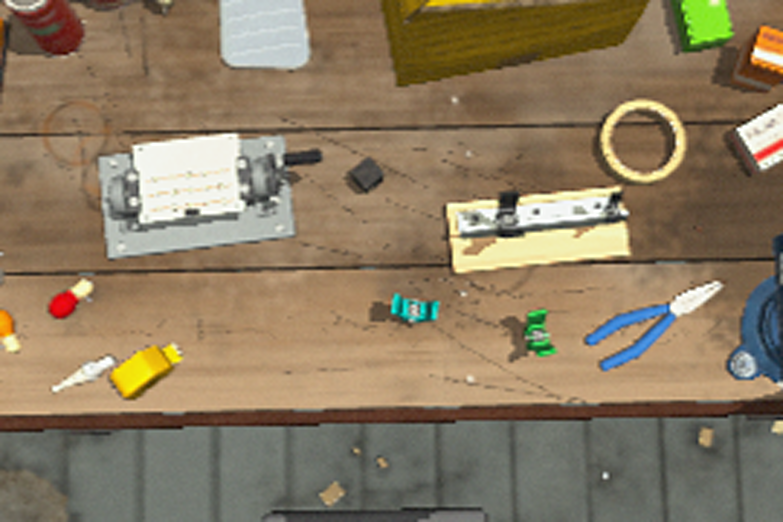

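Scene: the holder is at scene (186,237), with its crank handle at top (234,164). Things that could be taken for the larger clamp, by scene pixel:
- dark clamp on the rack, (304,181)
- small dark clamp at the rack's far end, about (345,180)
- turquoise clamp, (288,216)
- green clamp, (340,211)

I choose the dark one at scene (304,181), top (305,185).

Run:
```python
from h import *
S=cam("scene");T=cam("top")
def t(n,a,b): print(n,np.round(tri([(S,a),(T,b)]),4))
t("axis",[186,220],[198,175]);t("edge",[173,212],[194,156]);t("crank",[225,184],[235,163]);t("clamp",[304,181],[302,189]);t("grip",[304,167],[309,183])
H=lambda z,u:np.round(atz(T,u,z)[:2],4)
print("axis z.065",H(.065,[198,175]),"crank",H(.119,[235,163]),"holder",H(0,[197,177]),"grip",H(.138,[309,183]))
# base corners & rack from top by crop
f=lambda x,y:[130+x/2.9,110+y/2.9]
for p in [(100,157),(108,258),(297,236),(285,137)]: print("base",H(.01,f(*p)))
for p in [(447,205),(455,272),(630,254),(622,188)]: print("rack",H(.018,f(*p)))
for p in [(460,220),(628,206)]: print("strip",H(.078,f(*p)))
for p in [(133,147),(142,225),(241,206),(238,134)]: print("board",H(.068,f(*p)))
a=S['image'][140:250,270:370];b=T['image'][160:240,250:370]
cv2.imwrite("pics/crop1.png",np.vstack([cv2.resize(a,(480,400*110//100*480//480//1*1)[:2],interpolation=2)[:330],cv2.resize(b,(480,270),interpolation=2)]))
```

```text
axis [0.5599 0.1894 0.0491]
edge [0.6234 0.2032 0.0489]
crank [0.5818 0.0653 0.1159]
clamp [ 0.4987 -0.1373  0.1094]
grip [ 0.5138 -0.1518  0.1426]
axis z.065 [0.5583 0.1906] crank [0.5835 0.0698] holder [0.564 0.202] grip [ 0.5134 -0.1542]
base [0.6076 0.3087]
base [0.4906 0.2985]
base [0.5117 0.0841]
base [0.6271 0.0966]
rack [ 0.5429 -0.087 ]
rack [ 0.4661 -0.0939]
rack [ 0.4828 -0.2926]
rack [ 0.5589 -0.2872]
strip [ 0.5156 -0.0967]
strip [ 0.5276 -0.2808]
board [0.6056 0.261 ]
board [0.5182 0.2506]
board [0.5373 0.1423]
board [0.6181 0.1452]
```

View pics/crop1.png

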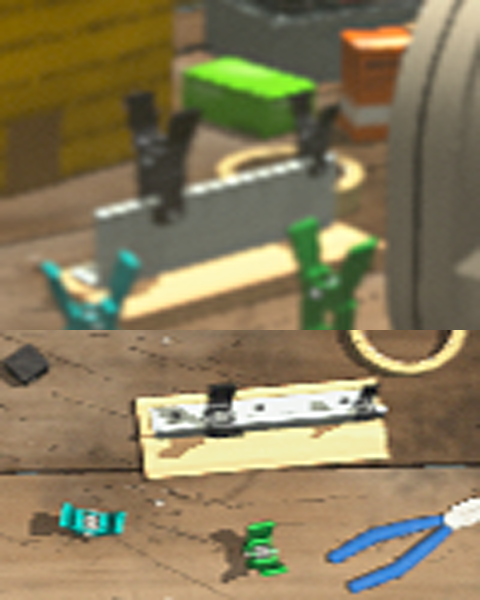

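The close crop confirms the choice: the dark larger clamp is at scene (304,178), and the small dark one sits at the far end of the strip. I'll go to the crank first.

```bash
cat > to.py <<'E'
import sys
from h import *
def to(p,yaw):
    s=ctrl.sense(); Rm=R.from_euler('xyz',s['tcp_rot']).as_matrix()
    d=Rm.T@(np.array(p)-s['ee_pos'])/.05
    dy=-(((yaw-s['tcp_rot'][2]+np.pi)%(2*np.pi))-np.pi)/.08
    print("t",round(s['t'],2),"pos",np.round(s['ee_pos'],4),"rot",np.round(s['tcp_rot'],3),"tool units",np.round(d,2),"turn",round(dy,2),"F",np.round(s['wrist_force'],1),"w",round(s['grip_width'],4),"j7",round(s['joints'][6],2))
if __name__=="__main__":
    v=[float(a) for a in sys.argv[1:]]; to(v[:3],v[3])
E
python3 -m inch '[[[0.53,-0.29,0],-1],[[0.53,-0.29,0],-1],[[0.53,-0.29,0],-1],[[0.53,-0.29,0],-1],[[0.53,-0.29,0],-1]]' 1
python3 to.py .583 .068 .25 1.666
```

```text
t: 1.82
ee_pos: [0.3316, -0.4655, 0.23]
tcp_rot: [3.138, 0.008, 0.822]
wrist_force: [0.6, 0.3, 0.4]
grip_width: 0.0853
t 1.82 pos [ 0.3316 -0.4655  0.23  ] rot [3.138 0.008 0.822] tool units [11.23 -3.58 -0.5 ] turn -10.56 F [0.6 0.3 0.4] w 0.0853 j7 0.1
```

```bash
python3 -m inch '[[[0.7,-0.1,-0.05],-1],[[0.7,-0.1,-0.05],-1],[[0.7,-0.1,-0.05],-1],[[0.7,-0.1,-0.05],-1],[[0.7,-0.1,-0.05],-1]]' >/dev/null
python3 -m inch '[[[0.7,0.2,-0.05],-1],[[0.7,0.2,-0.05],-1],[[0.7,0.2,-0.05],-1],[[0.7,0.2,-0.05],-1],[[0.7,0.2,-0.05],-1]]' >/dev/null
python3 to.py .583 .068 .25 1.666
```

```text
t 2.65 pos [ 0.4887 -0.1302  0.2544] rot [-3.142  0.013  1.656] tool units [3.79 2.21 0.04] turn -0.13 F [-0.1  0.5  0.5] w 0.0854 j7 0.09
```

```bash
python3 -m inch '[[[0.7,0.4,0],0],[[0.7,0.4,0],0],[[0.7,0.4,0],0],[[0.7,0.4,0],-0.1],[[0.6,0.4,0],0]]' >/dev/null
python3 -m inch '[[[0.4,0.2,0],0],[[0,0,0],0]]' >/dev/null
python3 to.py .583 .068 .25 1.666
python3 - <<'E'
from h import *
c=cam("wrist"); cv2.imwrite("pics/w1.png",c['image'])
for t in ("crank_grip","holder_axis","board_edge"):
    for d in ctrl.place_of("wrist",t)[:3]: print(t,np.round(d['location'],1),round(d['p'],2),np.round(atz(c,d['location'],.119 if t[0]=='c' else .065),4))
print(proj(c,[.583,.068,.119]))
E
```

```text
t 3.23 pos [0.5858 0.0886 0.2542] rot [3.134 0.008 1.677] tool units [-0.4  -0.1   0.09] turn 0.14 F [0.1 0.5 1.1] w 0.0855 j7 -0.31
crank_grip [242.9 198. ] 0.6 [0.5793 0.0699 0.119 ]
holder_axis [236.8  48. ] 0.68 [0.5592 0.2023 0.065 ]
board_edge [294.4  48.4] 0.68 [0.6143 0.208  0.065 ]
[246.66103024 200.38137955]
```

View pics/w1.png

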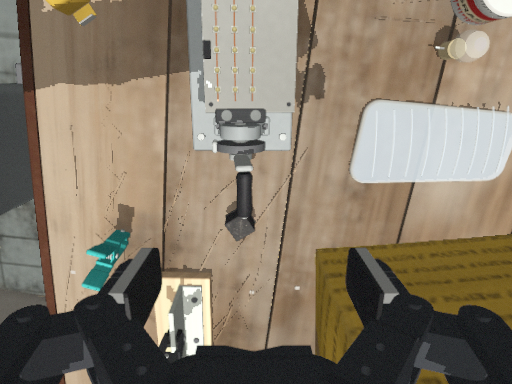

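Run:
```python
from h import *
c=cam("wrist"); 
for n,u,z in [("handle in",[245,172],.119),("handle mid",[244.5,192],.119),("handle out",[243.5,210],.119),("relay",[240,222],.039),("relaycorner",[240,203],.039)]: print(n,np.round(atz(c,u,z),4))
for p,z in (((200,150)),.01),(((291,150)),.01): print(np.round(atz(c,p,z),4))
```

```text
handle in [0.5769 0.0849 0.119 ]
handle mid [0.5782 0.0661 0.119 ]
handle out [0.5788 0.0485 0.119 ]
relay [0.5768 0.0014 0.039 ]
relaycorner [0.5747 0.0258 0.039 ]
[0.5201 0.079  0.01  ]
[0.6307 0.0898 0.01  ]
```

```bash
python3 -m inch '[[[-0.45,-0.15,0.4],0.14],[[0,0,0.7],0],[[0,0,0.7],0],[[0,0,0.7],0],[[0,0,0.4],0]]' 0.6 >/dev/null
python3 to.py .580 .065 .1 1.666
```

```text
t 3.9 pos [0.5854 0.0427 0.1128] rot [3.12  0.018 1.64 ] tool units [ 0.46 -0.08  0.25] turn -0.32 F [ 0.1 -0.1 -0.2] w 0.0514 j7 -0.36
```

```bash
python3 -m inch '[[[0.44,-0.08,0.1],-0.3],[[0,0,0.1],0],[[0,0,0],0]]' >/dev/null
python3 to.py .580 .065 .1 1.666
```

```text
t 4.15 pos [0.5755 0.0553 0.0965] rot [3.131 0.024 1.654] tool units [ 0.18  0.11 -0.07] turn -0.15 F [-0.2 -0.6  0. ] w 0.0514 j7 -0.39
```

```bash
python3 -m inch '[[[0.18,0.11,-0.07],-0.15],[[0,0,0],0]]' >/dev/null
python3 to.py .580 .065 .1 1.666
python3 -m inch '[[[0,0,0],0],[[0,0,0],0],[[0,0,0],0],[[0,0,0],0]]' 0 20 >/dev/null
python3 to.py .580 .065 .1 1.666
```

```text
t 4.32 pos [0.5806 0.0632 0.1008] rot [3.132 0.024 1.664] tool units [ 0.04 -0.01  0.02] turn -0.03 F [1.  0.5 0.4] w 0.051 j7 -0.39
t 4.65 pos [0.5828 0.0624 0.1039] rot [3.126 0.024 1.662] tool units [ 0.06 -0.05  0.07] turn -0.05 F [ 0.3  0.2 -4. ] w 0.0133 j7 -0.38
```

```bash
cat > ang.py <<'E'
from h import *
s=ctrl.sense();p=np.array(s['ee_pos']);r=R.from_euler('xyz',s['tcp_rot']).as_matrix()
x=(p[0]-.572)/np.cos(.095); z=p[2]-.050
th=np.arctan2(-x,z); print("t",round(s['t'],2),"pos",np.round(p,4),"rot",np.round(s['tcp_rot'],3),"th",round(th,3),"r",round(np.hypot(x,z),4),"F",np.round(s['wrist_force'],1),"w",round(s['grip_width'],4))
for t in (th+.3,th+.6,1.571):
    print(round(t,2),"tool units y,z",np.round([(-.055*np.sin(t)-x)/.05,-(.055*np.cos(t)-z)/.05],2))
E
python3 -m inch '[[[0,-0.165,-0.02],0],[[0,-0.165,0],0],[[0,-0.16,0.03],0],[[0,-0.16,0.05],0],[[0,-0.15,0.08],0]]' >/dev/null
python3 ang.py
```

```text
t 5.07 pos [0.5457 0.0587 0.0951] rot [3.114 0.022 1.661] th 0.53 r 0.0523 F [ 6.6  1.  -6.4] w 0.013
0.83 tool units y,z [-0.28  0.16]
1.13 tool units y,z [-0.47  0.43]
1.57 tool units y,z [-0.57  0.9 ]
```

```bash
python3 -m inch '[[[0.03,-0.14,0.08],0],[[0.03,-0.14,0.1],0],[[0.03,-0.1,0.12],0],[[0.03,-0.09,0.13],0]]' >/dev/null
python3 ang.py
```

```text
t 5.4 pos [0.5284 0.0568 0.075 ] rot [3.097 0.026 1.656] th 1.052 r 0.0505 F [ 3.  -2.2 -0.6] w 0.0127
1.35 tool units y,z [-0.2   0.26]
1.65 tool units y,z [-0.22  0.59]
1.57 tool units y,z [-0.22  0.5 ]
```

```bash
python3 -m inch '[[[0.06,-0.08,0.16],0],[[0.06,-0.06,0.18],0],[[0.06,-0.03,0.2],0]]' - 30 >/dev/null
python3 ang.py
python3 - <<'E'
from h import *
W=cam("wrist")['image'];S=cam("scene")['image']
cv2.imwrite("pics/a2.png",np.hstack([W[:,100:400],cv2.resize(S[170:270,130:260],(500,384),interpolation=2)]))
E
```

```text
t 5.65 pos [0.5219 0.056  0.0509] rot [3.09  0.036 1.65 ] th 1.552 r 0.0503 F [ 3.8 -5.4 -0.4] w 0.013
1.85 tool units y,z [-0.05  0.32]
2.15 tool units y,z [0.09 0.62]
1.57 tool units y,z [-0.09  0.02]
```

View pics/a2.png

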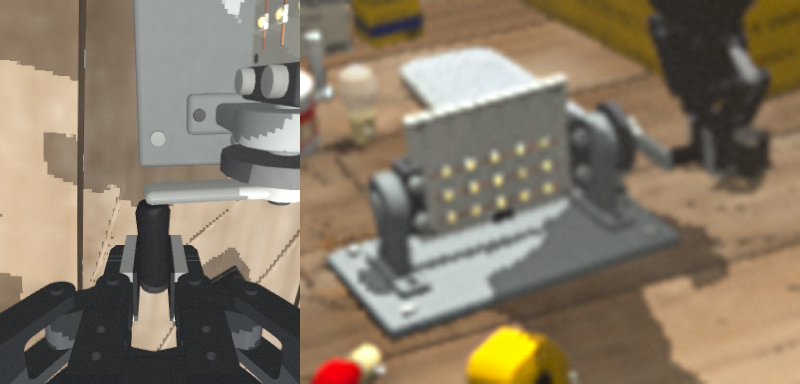

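```bash
python3 -m inch '[[[0,0,0],0],[[0,0,0],0],[[0,0,0],0],[[0,0,0],0],[[0,0,0],0]]' 0.45 >/dev/null
python3 ang.py
python3 - <<'E'
from h import *
C={n:cam(n) for n in ("scene","top","wrist")}
for n in ("board_edge","crank_grip","holder_axis"):
    o={}
    for k in C:
        for d in ctrl.place_of(k,n)[:2]: 
            print(n,k,np.round(d['location'],1),round(d['p'],2)); o.setdefault(k,(C[k],d['location']))
    L=list(o.values())
    if len(L)>1: print("  tri",np.round(tri(L),4))
W=C["wrist"]['image'];S=C["scene"]['image']
cv2.imwrite("pics/a3.png",np.hstack([W[:,100:400],cv2.resize(S[170:270,130:260],(500,384),interpolation=2)]))
E
```

```text
t 6.17 pos [0.5189 0.0551 0.0515] rot [3.093 0.037 1.65 ] th 1.544 r 0.0533 F [0.2 0.4 0.9] w 0.0384
1.84 tool units y,z [0.01 0.33]
2.14 tool units y,z [0.14 0.63]
1.57 tool units y,z [-0.03  0.03]
board_edge scene [178.5 196.7] 0.56
board_edge top [196.  168.9] 0.83
  tri [0.5696 0.1935 0.1127]
crank_grip scene [237.1 211. ] 0.6
crank_grip wrist [260.5 247.8] 0.59
  tri [0.5218 0.0572 0.0561]
holder_axis scene [181.  220.4] 0.73
holder_axis top [193.6 174.4] 0.54
  tri [0.5616 0.2029 0.0508]
```

View pics/a3.png

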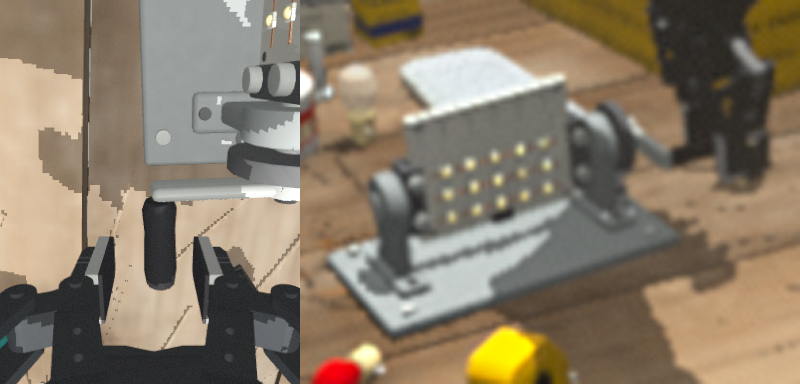

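```bash
python3 -m inch '[[[0,0,-0.4],0],[[0,0,-0.6],0],[[0,0,-0.6],0],[[0,0,-0.6],0],[[0,0,-0.6],0]]' >/dev/null
python3 -m inch '[[[-0.6,0,-0.4],0],[[-0.6,0,0],0],[[-0.4,0,0],0],[[0,0,0],0]]' >/dev/null
python3 ang.py
python3 - <<'E'
from h import *
C={n:cam(n) for n in ("scene","top","wrist")}
for n in ("board_edge","crank_grip","holder_axis"):
    o={}
    for k in C:
        for d in ctrl.place_of(k,n)[:2]: 
            print(n,k,np.round(d['location'],1),round(d['p'],2)); o.setdefault(k,(C[k],d['location']))
    L=list(o.values())
    if len(L)>1: print("  tri",np.round(tri(L),4))
a=cv2.resize(C['scene']['image'][170:250,130:250],(600,400),interpolation=2);b=cv2.resize(C['top']['image'][145:205,155:245],(600,400),interpolation=2)
cv2.imwrite("pics/a4s.png",a);cv2.imwrite("pics/a4t.png",b)
cv2.imwrite("pics/a4.png",cv2.resize(np.vstack([a,b]),(450,600),interpolation=3))
E
```

```text
t 7.52 pos [ 0.5174 -0.0195  0.2217] rot [3.094 0.039 1.657] th 0.309 r 0.1803 F [ 0.2 -0.4 -0.6] w 0.0385
0.61 tool units y,z [0.47 2.53]
0.91 tool units y,z [0.23 2.76]
1.57 tool units y,z [-0.    3.44]
board_edge scene [178.2 194.3] 0.61
board_edge top [194.8 167.1] 0.86
board_edge wrist [235.2 281.4] 0.71
  tri [0.5165 0.142  0.2391]
crank_grip scene [236.6 210.3] 0.6
crank_grip top [178.5 236. ] 0.66
crank_grip top [196.5 176.9] 0.62
crank_grip wrist [258.4  80.9] 0.88
  tri [0.427  0.1368 0.14  ]
holder_axis scene [181.3 215.2] 0.63
holder_axis top [193.7 174.3] 0.56
holder_axis top [191.  170.6] 0.17
  tri [0.5591 0.2009 0.0665]
```

View pics/a4.png

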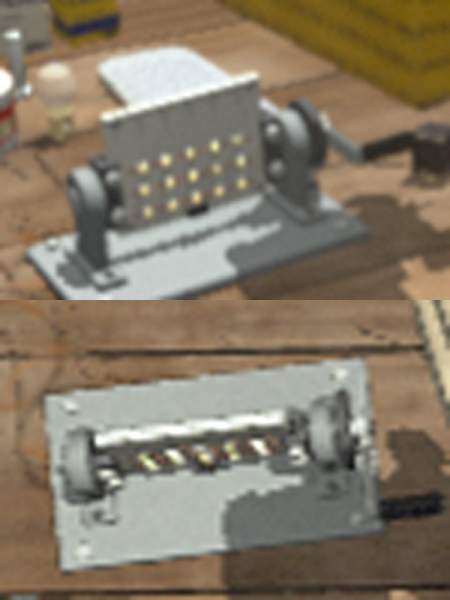

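Run:
```python
from h import *
from scipy.optimize import least_squares
C={n:cam(n) for n in ("scene","top","wrist")}
S,T,W=C['scene'],C['top'],C['wrist']
print("edge ends z.12",atz(T,[174.4,172.6],.12),atz(T,[212,169],.12), "edge net",atz(T,[194.8,167.1],.12))
print("edge tri scene/top",tri([(S,[178.2,194.3]),(T,[194.8,167.1])]))
print("crank tri scene/wrist",tri([(S,[236.6,210.3]),(W,[258.4,80.9])]), "wrist at .065",atz(W,[258.4,80.9],.065))
f=lambda x,y:[155+x*.2,145+(y-300)*.2]
b=[atz(T,f(*p),.01)[:2] for p in [(45,395),(62,570),(380,530),(365,360)]]
print("base",np.round(b,4),"ctr",np.mean(b,0)); 
a=np.mean([b[0],b[1]],0)-np.mean([b[2],b[3]],0); print("yaw",np.arctan2(-a[0],a[1]))
c0=np.mean(b,0);yaw=np.arctan2(-a[0],a[1])
for th in (1.35,1.45,1.571,1.7):
    ex=np.array([np.cos(yaw),np.sin(yaw),0]);ey=np.array([-np.sin(yaw),np.cos(yaw),0])
    P=lambda r,y,z:np.r_[c0,.065]+ey*y+(r)*(np.cos(th)*ex+np.sin(th)*np.array([0,0,1]))+z*(-np.sin(th)*ex+np.cos(th)*np.array([0,0,1]))
    print(th,"scene top corners",[np.round(proj(S,P(.055,y,z)),1).tolist() for y in(.058,-.058) for z in (-.0035,.0035)],"crank",np.round(proj(S,P(0,-.13,.055)),1),np.round(proj(W,P(0,-.13,.055)),1),"top corners",[np.round(proj(T,P(.055,y,0)),1).tolist() for y in(.058,-.058)])
w=W['image'];cv2.imwrite("pics/w5.png",w)
```

```text
edge ends z.12 [0.55661858 0.25622217 0.12      ] [0.5657447 0.1407725 0.12     ] edge net [0.57268476 0.1936379  0.12      ]
edge tri scene/top [0.57331271 0.1945766  0.11849467]
crank tri scene/wrist [0.51915756 0.06252796 0.06202841] wrist at .065 [0.52093659 0.06675551 0.065     ]
base [[0.6081 0.3103]
 [0.4904 0.298 ]
 [0.5131 0.0888]
 [0.628  0.0975]] ctr [0.55990152 0.19862172]
yaw 0.10046482343144603
1.35 scene top corners [[155.3, 200.4], [156.2, 200.8], [196.3, 189.3], [197.5, 189.6]] crank [234.  205.3] [257.3  84.3] top corners [[174.1, 169.7], [211.6, 165.3]]
1.45 scene top corners [[156.0, 200.7], [157.0, 201.3], [197.2, 189.5], [198.4, 190.0]] crank [234.3 207.2] [255.9  84.2] top corners [[174.2, 171.3], [211.7, 166.9]]
1.571 scene top corners [[157.0, 201.3], [158.1, 202.3], [198.3, 190.0], [199.5, 190.9]] crank [234.5 209.6] [255.   84.1] top corners [[174.4, 173.4], [212.0, 169.0]]
1.7 scene top corners [[158.1, 202.3], [159.2, 203.6], [199.6, 190.9], [200.8, 192.1]] crank [234.5 211.9] [255.1  84.1] top corners [[174.6, 175.7], [212.2, 171.3]]
```

View pics/w5.png

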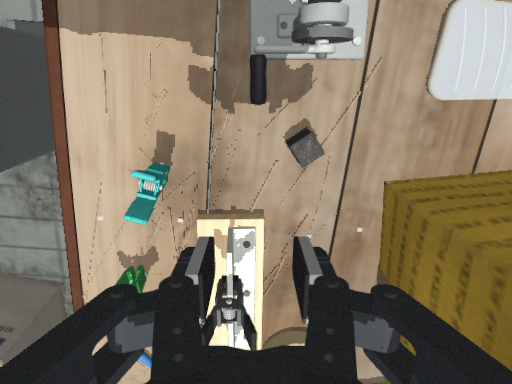

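The wrist view shows the clamp at (230,300), the strip end at (240,235), and the relay untouched at (305,145). The board corners fit a frame angle of about 1.57, so it is upright in its detent. Next, the clamp.

```bash
python3 -m inch '[[[-0.5,0,0],0],[[-0.6,0,0],0],[[-0.6,0,0],0],[[-0.45,0,0],0],[[0,0,0],0]]' 1 >/dev/null
python3 to.py .515 -.153 .225 1.65
python3 - <<'E'
from h import *
C={n:cam(n) for n in ("scene","top","wrist")}
print({n:C[n]['fx'] for n in C})
for n,z in (("clamp_grip",.138),("clamp",.108),("tip_a",.061)):
    for k in C:
        for d in ctrl.place_of(k,n)[:3]: print(n,k,np.round(d['location'],1),round(d['p'],2),np.round(atz(C[k],d['location'],z),4))
cv2.imwrite("pics/w6.png",C['wrist']['image'])
E
```

```text
t 8.68 pos [ 0.5281 -0.1227  0.2247] rot [3.094 0.035 1.671] tool units [-0.58 -0.32 -0.  ] turn 0.26 F [ 0.2 -1.2  0.5] w 0.0852 j7 0.03
{'scene': 474.2829154899191, 'top': 459.624257480303, 'wrist': 319.1068334852212}
clamp_grip scene [336.9 201.6] 0.9 [ 0.2944 -0.1001  0.138 ]
clamp_grip scene [288.4 207.9] 0.83 [0.3245 0.0143 0.138 ]
clamp_grip top [268.9 213.5] 0.61 [ 0.423  -0.0306  0.138 ]
clamp_grip wrist [102.4 220.6] 0.96 [ 0.4192 -0.1497  0.138 ]
clamp_grip wrist [224.2 222.1] 0.79 [ 0.5121 -0.1429  0.138 ]
clamp_grip wrist [125.8  78.1] 0.61 [ 0.4388 -0.0441  0.138 ]
clamp scene [287.5 220.3] 0.86 [0.3226 0.018  0.108 ]
clamp scene [339.6 212.6] 0.83 [ 0.2924 -0.108   0.108 ]
clamp scene [304.  179.5] 0.74 [ 0.5094 -0.1467  0.108 ]
clamp top [183.3 235.1] 0.59 [0.3652 0.23   0.108 ]
clamp top [258.5 171.8] 0.51 [ 0.5567 -0.0022  0.108 ]
clamp top [269.8 217.9] 0.42 [ 0.4125 -0.034   0.108 ]
clamp wrist [108.4 208.9] 0.75 [ 0.4124 -0.1528  0.108 ]
clamp wrist [139.7  78.3] 0.68 [ 0.4394 -0.0439  0.108 ]
clamp wrist [224.2 209.9] 0.58 [ 0.5111 -0.1451  0.108 ]
tip_a scene [336.4 226.8] 0.72 [ 0.3088 -0.1129  0.061 ]
tip_a scene [303.1 190.4] 0.71 [ 0.5372 -0.162   0.061 ]
tip_a scene [285.6 237. ] 0.51 [0.3294 0.0193 0.061 ]
tip_a top [273.2 221.3] 0.54 [ 0.4059 -0.046   0.061 ]
tip_a top [270.9 216.9] 0.39 [ 0.42  -0.039  0.061]
tip_a wrist [150.7  72.7] 0.95 [ 0.4357 -0.0391  0.061 ]
tip_a wrist [124.6 195.4] 0.84 [ 0.4107 -0.1575  0.061 ]
tip_a wrist [150.7  83.6] 0.71 [ 0.4358 -0.0484  0.061 ]
```

View pics/w6.png

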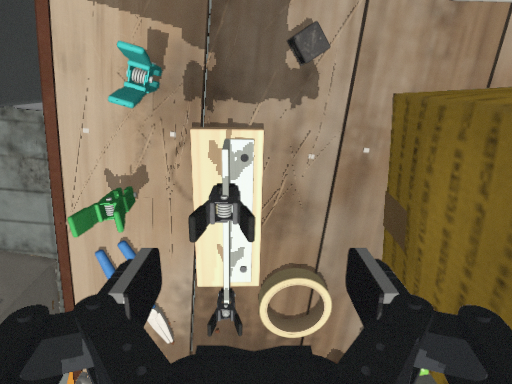

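The wrist view shows the larger clamp with its pivot at (223,208) and handles at (195,228) and (250,228). The strip runs parallel to the tool's x axis, so the yaw is already right. The smaller clamp is at (225,315).

```bash
python3 -m inch '[[[-0.4,-0.3,0],0.05],[[0,0,0],0],[[0,0,0],0]]' >/dev/null
python3 to.py .5125 -.148 .165 1.667
```

```text
t 9.53 pos [ 0.5156 -0.1372  0.2249] rot [3.093 0.031 1.677] tool units [-0.17 -0.14  1.2 ] turn 0.13 F [-0.   1.1  0.1] w 0.0855 j7 0.07
```

```bash
python3 -m inch '[[[-0.1,-0.08,0.4],0.1],[[0,0,0.5],0],[[0,0,0.3],0],[[0,0,0],0]]' >/dev/null
python3 to.py .5125 -.148 .118 1.667
python3 - <<'E'
from h import *
C=cam("wrist")
for n,z in (("clamp_grip",.138),("clamp",.108)):
        for d in ctrl.place_of('wrist',n)[:3]: print(n,np.round(d['location'],1),round(d['p'],2),np.round(atz(C,d['location'],z),4))
E
```

```text
t 9.87 pos [ 0.5171 -0.1453  0.1649] rot [3.088 0.034 1.667] tool units [-0.01 -0.15  0.93] turn 0.0 F [-0.9 -0.9  0.1] w 0.0853 j7 0.03
clamp_grip [ 83.  221.4] 0.81 [ 0.4225 -0.1484  0.138 ]
clamp_grip [239.5 223.2] 0.73 [ 0.5104 -0.1428  0.138 ]
clamp_grip [113.3  34.3] 0.73 [ 0.4428 -0.0504  0.138 ]
clamp [237.1 209.2] 0.86 [ 0.5095 -0.1464  0.108 ]
clamp [129.   37.1] 0.8 [ 0.4409 -0.0482  0.108 ]
clamp [ 94.2 206.2] 0.62 [ 0.4164 -0.1516  0.108 ]
```

```bash
python3 -m inch '[[[0,-0.1,0.2],0],[[0,0,0.3],0],[[0,0,0.2],0],[[0,0,0],0]]' >/dev/null
python3 to.py .511 -.146 .118 1.667
```

```text
t 10.35 pos [ 0.5209 -0.1468  0.137 ] rot [3.072 0.038 1.668] tool units [ 0.05 -0.22  0.36] turn 0.01 F [-0.2  0.  -0.3] w 0.0854 j7 -0.0
```

```bash
python3 -m inch '[[[0,-0.24,0.1],0],[[0,-0.05,0.15],0],[[0,0,0.05],0],[[0,0,0],0]]' >/dev/null
python3 to.py .511 -.146 .118 1.667
```

```text
t 10.68 pos [ 0.5106 -0.1486  0.1232] rot [3.066 0.04  1.669] tool units [0.06 0.01 0.1 ] turn 0.02 F [ 0.4 -1.   0.3] w 0.0852 j7 -0.01
```

```bash
python3 -m inch '[[[0.05,0,0.08],0],[[0,0,0],0],[[0,0,0],0]]' >/dev/null
python3 -m inch '[[[0,0,0],0],[[0,0,0],0],[[0,0,0],0],[[0,0,0],0],[[0,0,0],0]]' 0 30 >/dev/null
python3 to.py .511 -.146 .118 1.667
python3 -m inch '[[[0,0,0],0],[[0,0,0],0],[[0,0,0],0]]' 0 30 >/dev/null
python3 to.py .511 -.146 .118 1.667
python3 - <<'E'
from h import *
C={n:cam(n) for n in ("scene","wrist")}
cv2.imwrite("pics/g1.png",np.hstack([C['wrist']['image'][100:,100:400],cv2.resize(C['scene']['image'][130:230,250:370],(341,284),interpolation=2)]))
E
```

```text
t 11.35 pos [ 0.5137 -0.1457  0.1202] rot [3.062 0.041 1.669] tool units [ 0.   -0.06  0.04] turn 0.03 F [ 1.7 -0.3 -2.5] w 0.0253 j7 -0.02
t 11.6 pos [ 0.5134 -0.1457  0.1201] rot [3.063 0.04  1.669] tool units [ 0.   -0.05  0.04] turn 0.03 F [-0.7 -0.1 -0.1] w 0.0245 j7 -0.02
```

View pics/g1.png

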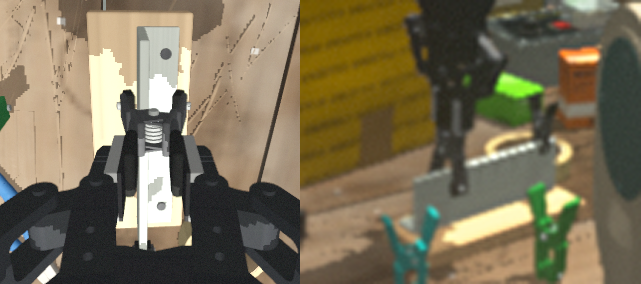

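The view shows the handles squeezed parallel between the pads, the spring and pivot at (152,125), and the jaws off the strip. Lifting straight up.

```bash
python3 -m inch '[[[0,-0.03,-0.2],0],[[0,0,-0.3],0],[[0,0,-0.4],0],[[0,0,-0.4],0],[[0,0,-0.4],0]]' >/dev/null
python3 to.py .5605 .198 .235 1.667
python3 -m inch '[[[0,0,-0.4],0],[[0,0,-0.3],0],[[0,0,0],0]]' >/dev/null
python3 to.py .5605 .198 .235 1.667
```

```text
t 12.12 pos [ 0.5007 -0.1421  0.2054] rot [3.073 0.037 1.671] tool units [ 6.62  1.92 -0.71] turn 0.04 F [ 0.3 -0.6 -0.7] w 0.0249 j7 0.06
t 12.37 pos [ 0.499  -0.1409  0.2478] rot [3.066 0.04  1.671] tool units [6.63 1.89 0.14] turn 0.05 F [-0.3 -0.2 -0.3] w 0.0247 j7 0.09
```

```bash
python3 -m inch '[[[0.3,0.1,0],0],[[0.5,0.15,0],0],[[0.5,0.15,0],0],[[0.5,0.15,0],0],[[0.5,0.15,0],0]]' >/dev/null
python3 to.py .5605 .198 .24 1.667
python3 -m inch '[[[0.5,0.15,0],0],[[0.5,0.15,0],0],[[0.5,0.15,0],0],[[0.5,0.15,0],0],[[0.3,0.1,0],0]]' >/dev/null
python3 to.py .5605 .198 .24 1.667
```

```text
t 12.78 pos [ 0.521  -0.0283  0.2465] rot [3.066 0.046 1.655] tool units [4.45 1.17 0.02] turn -0.16 F [ 0.7 -0.1 -0.4] w 0.0245 j7 -0.18
t 13.2 pos [0.544  0.0969 0.2417] rot [3.07  0.045 1.657] tool units [ 1.99  0.5  -0.02] turn -0.12 F [ 0.5  0.2 -0.3] w 0.0244 j7 -0.43
```

```bash
python3 -m inch '[[[0.5,0.12,0],-0.05],[[0.5,0.12,0],-0.05],[[0.4,0.1,0],0],[[0.2,0.05,0],0],[[0,0,0],0]]' >/dev/null
python3 -m inch '[[[0,0,0],0],[[0,0,0],0]]' >/dev/null
python3 to.py .5605 .198 .24 1.667
python3 - <<'E'
from h import *
s=ctrl.sense()
C={n:cam(n) for n in ("scene","top","wrist")}
Rm=R.from_euler('xyz',s['tcp_rot']).as_matrix();p=np.array(s['ee_pos'])
print("ref offset grasp->pivot predicted", p)
for n in ("clamp","clamp_grip","tip_a","board_edge"):
    for k in C:
        print(n,k,[(np.round(d['location'],1).tolist(),round(d['p'],2)) for d in ctrl.place_of(k,n)[:3]])
E
```

```text
t 13.78 pos [0.5531 0.1848 0.2356] rot [3.077 0.046 1.672] tool units [ 0.24  0.18 -0.09] turn 0.07 F [ 0.  -0.5 -0.2] w 0.0245 j7 -0.57
ref offset grasp->pivot predicted [0.55306555 0.18482957 0.23560413]
clamp scene [([339.8, 209.6], 0.7), ([184.0, 216.4], 0.63), ([179.5, 161.3], 0.58)]
clamp top [([316.0, 225.7], 0.64), ([274.5, 217.3], 0.62)]
clamp wrist [([252.8, 230.3], 0.7), ([121.1, 325.8], 0.59)]
clamp_grip scene [([177.8, 146.7], 0.74), ([291.0, 207.3], 0.58)]
clamp_grip top [([268.4, 212.5], 0.54), ([317.7, 226.1], 0.4)]
clamp_grip wrist [([250.9, 256.6], 0.74), ([113.7, 344.1], 0.56)]
tip_a scene [([179.1, 174.6], 0.69), ([182.6, 178.8], 0.57), ([292.2, 234.6], 0.57)]
tip_a top [([269.6, 218.3], 0.62), ([311.8, 225.4], 0.49), ([273.1, 220.4], 0.39)]
tip_a wrist [([228.5, 200.1], 0.95), ([276.4, 200.6], 0.76), ([251.2, 137.4], 0.55)]
board_edge scene [([179.6, 196.1], 0.94)]
board_edge top []
board_edge wrist [([259.5, 159.2], 0.98)]
```

Run:
```python
from h import *
C={n:cam(n) for n in ("scene","wrist")};S,W=C['scene'],C['wrist']
print("pivot",tri([(S,[179.5,161.3]),(W,[252.8,230.3])]),"grip",tri([(S,[177.8,146.7]),(W,[250.9,256.6])]))
a,b=atz(W,[228.5,200.1],.1766),atz(W,[276.4,200.6],.1766);print("tips",a,b,(a+b)/2,np.linalg.norm(a-b))
print("tip tri b far/near",tri([(S,[179.1,174.6]),(W,[276.4,200.6])]),tri([(S,[182.6,178.8]),(W,[228.5,200.1])]))
print("edge wrist z.12",atz(W,[259.5,159.2],.12),"tri",tri([(S,[179.6,196.1]),(W,[259.5,159.2])]))
cv2.imwrite("pics/p1.png",np.hstack([W['image'][80:,130:390],cv2.resize(S['image'][120:250,120:250],(304,304),interpolation=2)]))
```

```text
pivot [0.55455125 0.18793171 0.21418818] grip [0.55044484 0.19173673 0.25276899]
tips [0.54039655 0.18940807 0.1766    ] [0.57245539 0.19162523 0.1766    ] [0.55642597 0.19051665 0.1766    ] 0.032135419962255246
tip tri b far/near [0.57330736 0.18860246 0.17151373] [0.54060927 0.18870033 0.17240181]
edge wrist z.12 [0.56423736 0.20545967 0.12      ] tri [0.56381718 0.19984012 0.11670173]
```

View pics/p1.png

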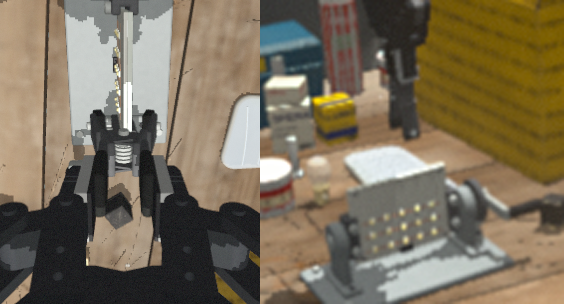

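The view shows the open jaws over the board at crop (100,115) and (148,115), with the board's top edge between them at x≈126. The clamp needs about +6 mm in x and +10 mm in y before it goes down.

```bash
python3 -m inch '[[[0.18,0.12,0],0],[[0,0,0.2],0],[[0,0,0.3],0],[[0,0,0.1],0],[[0,0,0],0]]' >/dev/null
python3 -m inch '[[[0,0,0],0]]' >/dev/null
python3 to.py .559 .195 .205 1.667
cat > chk.py <<'E'
from h import *
s=ctrl.sense();S=cam('scene');W=cam('wrist');z=s['ee_pos'][2]-.061
f=lambda k,n:[(np.round(d['location'],1),round(d['p'],2)) for d in ctrl.place_of(k,n)[:3]]
for n in ("tip_a","clamp","board_edge"):
    zz={"tip_a":z,"clamp":z+.046,"board_edge":.12}[n]
    for u,p in f('wrist',n): print(n,"wrist",u,p,np.round(atz(W,u,zz),4))
    print(n,"scene",f('scene',n))
E
python3 chk.py
```

```text
t 15.13 pos [0.5617 0.197  0.2034] rot [3.075 0.044 1.674] tool units [-0.04 -0.05 -0.03] turn 0.09 F [-0.  -1.  -0.8] w 0.0251 j7 -0.6
tip_a wrist [277.8 200.9] 0.97 [0.582  0.2018 0.1424]
tip_a wrist [232.1 201.8] 0.96 [0.5512 0.1986 0.1424]
tip_a wrist [115.8 329.2] 0.46 [0.4703 0.0854 0.1424]
tip_a scene [(array([174.8, 185.6]), 0.7), (array([179.6, 192.2]), 0.66), (array([334.5, 224.7]), 0.62)]
clamp wrist [251.4 231.8] 0.73 [0.5613 0.2002 0.1884]
clamp wrist [110.4 353.4] 0.59 [0.4829 0.11   0.1884]
clamp wrist [250.3 191. ] 0.39 [0.5583 0.2234 0.1884]
clamp scene [(array([337.7, 212. ]), 0.86), (array([287.7, 217.6]), 0.76), (array([175.7, 171.9]), 0.75)]
board_edge wrist [249.9 191. ] 0.74 [0.5645 0.1995 0.12  ]
board_edge scene [(array([178.4, 196.3]), 0.96)]
```

```bash
python3 -m inch '[[[0,-0.1,0.1],0],[[0,0,0.15],0],[[0,0,0.1],0],[[0,0,0],0],[[0,0,0],0]]' >/dev/null
python3 to.py .558 .196 .159 1.667
python3 chk.py
```

```text
t 15.95 pos [0.5578 0.1954 0.1851] rot [3.073 0.044 1.674] tool units [ 0.03 -0.03  0.52] turn 0.08 F [ 0.   0.2 -0.6] w 0.0248 j7 -0.62
tip_a wrist [277.3 199.3] 0.85 [0.5777 0.2013 0.1241]
tip_a wrist [230.5 198.8] 0.85 [0.5462 0.1992 0.1241]
tip_a wrist [117.5 328.7] 0.51 [0.4678 0.0848 0.1241]
tip_a scene [(array([336.3, 226.4]), 0.69), (array([285.8, 236.2]), 0.57), (array([337.7, 229.2]), 0.51)]
clamp wrist [253.9 232.9] 0.56 [0.5588 0.1981 0.1701]
clamp scene [(array([180.9, 178.3]), 0.79), (array([285.9, 218.7]), 0.74), (array([339.8, 210.9]), 0.71)]
board_edge wrist [255.8 196.9] 0.6 [0.5634 0.2004 0.12  ]
board_edge wrist [244.6 311.4] 0.53 [0.5651 0.1035 0.12  ]
board_edge scene [(array([178.2, 195.4]), 0.6)]
```

```bash
python3 -m inch '[[[0,0,0.12],0],[[0,0,0.15],0],[[0,0,0.1],0],[[0,0,0],0],[[0,0,0],0]]' >/dev/null
python3 to.py .558 .196 .159 1.667
python3 chk.py
```

```text
t 16.77 pos [0.5597 0.1948 0.1653] rot [3.072 0.043 1.673] tool units [ 0.03 -0.04  0.12] turn 0.08 F [-1.3 -0.  -0.1] w 0.0246 j7 -0.63
tip_a wrist [275.4 200.5] 0.94 [0.5785 0.1997 0.1043]
tip_a wrist [234.1 201.3] 0.87 [0.5507 0.197  0.1043]
tip_a wrist [108.4 341.9] 0.45 [0.4622 0.0706 0.1043]
tip_a scene [(array([182.1, 204.9]), 0.67), (array([336.9, 224.9]), 0.65), (array([337.7, 227.1]), 0.63)]
clamp wrist [251.8 229.6] 0.72 [0.5594 0.1993 0.1503]
clamp scene [(array([339.2, 210.3]), 0.69), (array([178.6, 187.4]), 0.66), (array([283.7, 219.7]), 0.59)]
board_edge wrist [253.7 207.7] 0.85 [0.5626 0.1997 0.12  ]
board_edge wrist [252.2 230. ] 0.66 [0.5632 0.1842 0.12  ]
board_edge scene [(array([178.5, 194. ]), 0.6), (array([182.5, 215.2]), 0.46)]
```

```bash
python3 -m inch '[[[0,-0.04,0.06],0],[[0,0,0.08],0],[[0,0,0],0],[[0,0,0],0]]' >/dev/null
python3 to.py .558 .196 .159 1.667
python3 chk.py
python3 - <<'E'
from h import *
S=cam('scene');W=cam('wrist')
cv2.imwrite("pics/f1.png",np.hstack([cv2.resize(W['image'][150:290,190:320],(390,420),interpolation=2),cv2.resize(S['image'][165:235,145:213],(408,420),interpolation=2)]))
E
```

```text
t 17.5 pos [0.5586 0.1945 0.1587] rot [3.07  0.043 1.673] tool units [ 0.03 -0.01 -0.01] turn 0.08 F [-0.2  0.3 -1.5] w 0.0248 j7 -0.64
tip_a wrist [230.8 200.4] 0.86 [0.5475 0.1972 0.0977]
tip_a wrist [276.7 199.1] 0.82 [0.5783 0.2006 0.0977]
tip_a wrist [106.9 347.2] 0.45 [0.4599 0.0652 0.0977]
tip_a scene [(array([183.9, 206.9]), 0.66), (array([339.9, 225.9]), 0.52), (array([334.9, 224. ]), 0.51)]
clamp wrist [251.  231.9] 0.95 [0.5581 0.1977 0.1437]
clamp scene [(array([340.9, 214.2]), 0.79), (array([284.7, 219.1]), 0.65), (array([178.6, 186.8]), 0.54)]
board_edge wrist [260.3 213.7] 0.57 [0.5652 0.1986 0.12  ]
board_edge scene []
```

View pics/f1.png

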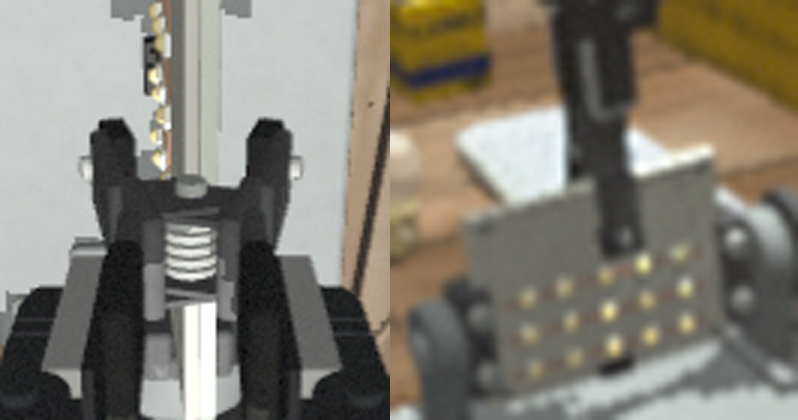

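The final view shows the board edge running between the open jaws: jaws at crop x 115 and 268, edge at about 199. The near jaw hangs over the LED face above the LEDs. I'll centre it by about 1.5 mm more, then check once again.

```bash
python3 -m inch '[[[0,0.035,0],0],[[0,0,0],0],[[0,0,0],0],[[0,0,0],0]]' >/dev/null
python3 to.py .560 .196 .159 1.667
python3 chk.py
python3 - <<'E'
from h import *
S=cam('scene');c=np.array([.5615,.198]);ex=np.array([np.cos(.095),np.sin(.095)]);
for z in(.09,.095,.10,.105): print(z,"near tip pred scene",np.round(proj(S,np.r_[c-.017*ex,z]),1))
print("image jaw bottom approx",145+622/6-390/6,165+252/6)
s=ctrl.sense();print(s['wrist_force'],s['wrist_torque'])
E
```

```text
t 18.33 pos [0.5609 0.1948 0.1593] rot [3.069 0.043 1.673] tool units [ 0.03 -0.02  0.  ] turn 0.08 F [-0.1  0.5 -0.9] w 0.0245 j7 -0.64
tip_a wrist [278.8 200.8] 0.93 [0.5823 0.1998 0.0983]
tip_a wrist [233.  200.5] 0.81 [0.5513 0.1976 0.0983]
tip_a wrist [245.2 162.3] 0.66 [0.5569 0.2246 0.0983]
tip_a scene [(array([336.7, 225.3]), 0.74), (array([285. , 237.9]), 0.7), (array([181.4, 205.7]), 0.67)]
clamp wrist [250.5 230.1] 0.98 [0.56   0.1991 0.1443]
clamp wrist [242.3 327.2] 0.2 [0.5618 0.1332 0.1443]
clamp scene [(array([181.4, 186.8]), 0.78), (array([340.1, 213.7]), 0.74), (array([289. , 219.5]), 0.5)]
board_edge wrist [257.1 208.6] 0.85 [0.5653 0.2019 0.12  ]
board_edge scene [(array([178.5, 196.5]), 0.58), (array([177.3, 190.6]), 0.57)]
0.09 near tip pred scene [182.6 208.6]
0.095 near tip pred scene [182.4 206.9]
0.1 near tip pred scene [182.2 205.1]
0.105 near tip pred scene [182.  203.3]
image jaw bottom approx 183.66666666666669 207.0
[-0.19136106 -0.97189196 -0.50975233] [0.06353351 0.07599208 0.02481167]
```

```bash
python3 -c "
from plant import ctrl
print(ctrl.hand_in()); s=ctrl.sense(); print(s['t'],s['ee_pos'],s['grip_width'],s['wrist_force'])"
```

```text
the job is handed in; nothing more can be done
None
the job is handed in; nothing more can be done
```

The job is handed in. The board stands upright, and the larger dark clamp is held squeezed open over the middle of its top edge. The hand-in gave no verdict.

- **Board:** I turned it by the crank until it stood upright with the LEDs facing the robot. The corners of the board in the pictures fit a frame angle of about 1.55–1.57 rad. There is no direct signal for the click. I judged it from that angle and from the board staying put when I released the crank.
- **Clamp position:** at the last check the jaw tips were about 31 mm apart and about 22 mm below the top edge. They sat within about 2 mm of centre across the board, and about 3 mm along it.
- **Contact:** the wrist force was about 1 N, so nothing suggests the clamp touches the board. The grip was steady at 24.5 mm.
- **Time:** about 19 s of the 54 s.
- **Disagreements:** the estimates of where the board's edge lies differed by up to 5 mm in depth between the fit to the holder and the wrist camera. I centred mainly by the wrist camera, because it saw tips and edge in one picture. The tool also leaned slightly (about 0.07 rad sideways, 0.04 rad front to back), which I could not correct. The grip read 24.5 mm against your nominal 28 mm, but the jaws measured fully open.
- **Loose things:** none was knowingly touched. I saw the relay unmoved after the crank turn, but did not check each one at the end.

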